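# Sweep the draughts pieces into the hall-table tray

### The job

Tidy the hall table: with the fingers, gently sweep the three round draughts pieces along the table top through the open front of the wooden tray, until each lies flat and wholly inside it. Slide them, do not pick them up or flick them, and leave the dominoes and the ornaments where they are.

Things in the scene. Friction and masses are not known exactly. Their poses are not given: they have to be found in the camera images.
- tray: Fixed dark-wood three-sided tray: inside 110 mm deep (its x), 200 mm wide (its y); back (+x) and side walls 10 mm thick, 35 mm high. Its -x side is the open mouth, facing roughly the robot, with no lip: things slide in along the table top, a thin cork sheet flush with it. Origin: centre of the inside at table height; inner faces at x = +55, y = +-100 mm. z up.
- tray_mouth (a point): Centre of the tray's open front edge, at table height, 55 mm from the tray's origin along its -x.
- piece1: Loose round pale-wood draughts piece, a flat disc 44 mm across and 14 mm thick, about 18 g, with a thin dark ring on top, lying flat on the table in front of the tray's mouth side. Origin: centre of its underside, z up. To be swept into the tray.
- piece2: Loose round pale-wood draughts piece, a flat disc 44 mm across and 14 mm thick, about 18 g, with a thin dark ring on top, lying flat on the table in front of the tray's mouth side. Origin: centre of its underside, z up. To be swept into the tray.
- piece3: Loose round pale-wood draughts piece, a flat disc 44 mm across and 14 mm thick, about 18 g, with a thin dark ring on top, lying flat on the table in front of the tray's mouth side. Origin: centre of its underside, z up. To be swept into the tray.
- domino1: Loose pale-wood domino, rectangular 48 mm (its x) by 24 mm by 10 mm thick, lying flat between the draughts pieces. Origin: centre of its underside. Stays where it is.
- domino2: Loose pale-wood domino, rectangular 48 mm (its x) by 24 mm by 10 mm thick, lying flat between the draughts pieces. Origin: centre of its underside. Stays where it is.
- candle: Loose black candle jar, 74 mm across, 85 mm high (94 mm with its wick), off to one side. Origin: centre of its underside. Stays.
- match_vase: Loose white vase of matches, foot 64 mm across, 146 mm high, off to one side. Origin: centre of its underside. Stays.
- china_box: Loose blue and white lidded china box, 77 by 102 mm, 72 mm high, off to one side. Origin: centre of its underside. Stays.
- dog: Loose white china dog figurine, foot 75 by 60 mm, 144 mm high, off to one side. Origin: centre of its underside. Stays.
Things that resemble listed ones, but are neither listed nor needed, are in the scene too. Leave any pink or red look-alike of the piece2 alone.

How it is judged (in metres and radians):
At the end, for the whole second after the job is handed in: All three draughts pieces lie flat on the table inside the tray (underside within 6 mm of the table, centre at least 19 mm past the mouth line, that is the whole disc inside to within 3 mm, and between the side and back walls), at rest, and every domino and ornament within 20 mm of where it started (x of piece1 in the frame of tray between -0.036 and 0.045 m and y of piece1 in the frame of tray between -0.085 and 0.085 m and height (world z) of each of piece1, piece2, piece3 below 0.006 m and linear speed of each of piece1, piece2, piece3 below 0.02 m/s and x of piece2 in the frame of tray between -0.036 and 0.045 m and y of piece2 in the frame of tray between -0.085 and 0.085 m and x of piece3 in the frame of tray between -0.036 and 0.045 m and y of piece3 in the frame of tray between -0.085 and 0.085 m and distance of each of domino1, domino2, candle, match_vase, china_box, dog from where it was at the start of the episode below 0.02 m); the robot touches nothing.
It fails at once if a draughts piece is lifted off the table (by more than 10 mm) instead of being slid (height (world z) of any of piece1, piece2, piece3 above 0.01 m).
It fails at once if a draughts piece is flicked (faster than 0.7 m/s) (linear speed of any of piece1, piece2, piece3 above 0.7 m/s).
It fails at once if a domino or an ornament is shifted more than 20 mm, or an ornament tipped (distance of any of domino1, domino2, candle, match_vase, china_box, dog from where it was at the start of the episode above 0.02 m or angle between any of candle, match_vase, china_box, dog's own z axis and vertical above 0.35 rad).
It fails at once if a domino is lifted (height (world z) of any of domino1, domino2 above 0.01 m).
It also fails if it takes over 64 s, if anything falls off the work surface, if the arm or the gripper's body presses on something with over 40 N, if the wrist force passes 120 N, or if a joint passes its speed limit or range.

### The arm

A 7-joint arm with a two-finger parallel gripper is mounted at the origin on the work surface. World frame = base frame: x ahead of the robot, y to its left, z up, the work surface at z = 0. Lengths are in m, angles in degrees, forces in N, time in s.
With the tool pointing down it reaches from about 0.425 to 0.975 m from the base axis. Payload 16.7 kg.
Tool frame: the origin (TCP) lies midway between the tips of the shut fingers; the grasp point (between the pads) lies 19 mm behind it; z points along the fingers, y is the line along which they close (so a half turn about z gives the same grasp; the last joint's range is limited). The gripper opens to 85 mm and grips with 20 to 120 N. Pads are 22 mm wide; open, the fingers measure 114 mm over their backs; the gripper's body (76 mm by 85 mm) begins 54 mm behind the grasp point. The pads swing forward as they close: fully open they stand 13 mm farther back than shut.
Start: joints at [67.351, 24.414, 4.234, 92.017, -1.954, 63.644, -3.845], TCP at [0.164, -0.655, 0.231] pointing down, gripper open.
Joint ranges: [-163.25, 163.25], [-28.42, 122.38], [-70.27, 78.77], [12.13, 141.07], [-58.53, 238.53], [9.26, 117.41], [-156.51, 156.51]. Speed limits (degrees/s): [108.29, 108.29, 136.94, 136.94, 172.46, 172.46, 172.46].

### API

Orientations are given as [roll, pitch, yaw] about the fixed x, y, z axes, in that order (R = Rz(yaw) Ry(pitch) Rx(roll)).
In Python, from station import read_state, optics, arm gives the robot as it stands.
- The arm moves only by the tool apply_moves, never from a script. Its argument "deltas" is a list of rows, each an object with "dp": the shift along the world's x, y, z in mm, a list of three; "spin": the turn about the world's z in rad. A call has exactly 5 rows; each row is the pose to reach, as a shift and turn from the pose commanded when the call began; what a row does not reach only later rows make up. A row lasts 1/12 s, in which the tool goes at most 41.7 mm and 7.16 degrees, less where a joint would pass 70% of its speed; a pose out of reach is approached as far as the arm can. A call with a gripper value outside its range is refused whole. "jaw" is the opening, from 0 (shut) to 1 (fully open), set as the call begins (left out, the last holds). The fingers move at their own pace and stop on an object; "grip_force" is the grip in N (left out, the last holds). Time passes only in rows, so rows that repeat a pose let the fingers close, or fill a call up. It gives the time, the measured TCP pose, the force, the opening and the grip force at its end, in the units of the state.
- read_state(): the state, without advancing time (a new reading comes with each control period).
- optics.snapshot(name): name is "side" or "top" or "wrist"; returns the picture (400x640x3 uint8, red, green, blue); there is no depth.
- optics.camera_params(name): a dict with "fovy" (degrees; the focal length in pixels is half the picture's height over the tangent of half this angle, whatever the lens; pixels are square), "cx", "cy" (the principal point, pixels), "origin" and "rotation" of the camera in the world. Camera axes: x right, y down, z forward; pixel columns grow to the right and rows downward; lengths in m; the calibration is good to about 2 mm. A picture is of the moment at which its call begins: read the wrist's pose just before it. camera_params takes no time and is no camera call; for the wrist camera it gives the pose at the moment of the call.
- arm.hand_in(): hands the job in; it is judged then, once.
The state is a dict: "t": time; "joint_positions": joint angles; "qvel": joint speeds; "tau": joint torques, N m; "tool_pos": TCP position; "tool_rot": TCP orientation; "contact_force": force on the tool from outside, world axes, zero at the start; "moment": the same for the moment, N m; "finger_gap": finger opening in m; "grasp_force": force on a finger pad.
Only numpy, scipy, OpenCV 4.12 (cv2) and the standard library are available. Lean on these libraries where they do the work, as an engineer would, in place of code of your own. Each camera call takes 0.05 s, during which the arm holds its last target. There are 200 camera calls.

## Working session

There is one attempt and no reset: what is moved stays moved. The work goes in short steps, Python scripts to look and compute and a tool call to move; the robot and the scene stay as the last step left them, time stands still between calls to the robot, and variables do not carry over. Pictures are saved under pics/ and viewed, at most 10 in all, crops included, and the job is handed in when it is done.

Besides the shell and the picture viewer there is one more tool, called in YAML: its name, and indented under it one key for each argument. apply_moves: Moves the arm, as the interface text tells. Its arguments: {"type":"object","properties":{"deltas":{"type":"array","items":{"type":"object","properties":{"dp":{"type":"array","items":{"type":"number"}},"spin":{"type":"number"}}}},"jaw":{"type":"number"},"grip_force":{"type":"number"}},"required":["deltas"]}

```bash
mkdir -p pics
python3 - <<'E'
from station import read_state, optics, arm
import cv2
for n in("top","side"):
    im=optics.snapshot(n); cv2.imwrite(f"pics/{n}0.png",im[:,:,::-1]); print(n,optics.camera_params(n))
s=read_state(); print(s)
E
```

```text
top {'fovy': 56.229231007218615, 'cx': 317.7367945206258, 'cy': 202.90757174808644, 'origin': array([0.34921325, 0.00295983, 0.93189004]), 'rotation': array([-1.67173001e+02,  1.55702096e-01, -9.05165531e+01])}
side {'fovy': 46.50455633205948, 'cx': 316.1145143410424, 'cy': 205.71236042416305, 'origin': array([-0.21817406,  0.69422622,  1.00738005]), 'rotation': array([-133.41633139,   -0.46074488, -131.95832584])}
{'t': 0.1, 'joint_positions': array([67.35108825, 24.44448999,  4.23062044, 92.04702734, -1.9545782 ,
       63.64508368, -3.8454804 ]), 'qvel': array([-0.0786432 , -0.03547242,  0.01233511, -0.06403344,  0.05397019,
       -0.06592937,  0.01324477]), 'tau': array([ 7.03907950e-03, -9.51532888e+01,  3.77136245e+00, -4.64400744e+01,
        1.96920225e-02,  6.56771575e-03, -4.19463981e-05]), 'tool_pos': array([ 0.16414859, -0.6543628 ,  0.23071047]), 'tool_rot': array([-1.79935591e+02,  3.31053782e-03,  1.40808999e+01]), 'contact_force': array([ 0.56210591, -0.39211016, -0.21977089]), 'moment': array([-0.00318497, -0.01131756, -0.01610818]), 'grasp_force': 0.0, 'finger_gap': 0.08558609556307743}
```

View pics/top0.png

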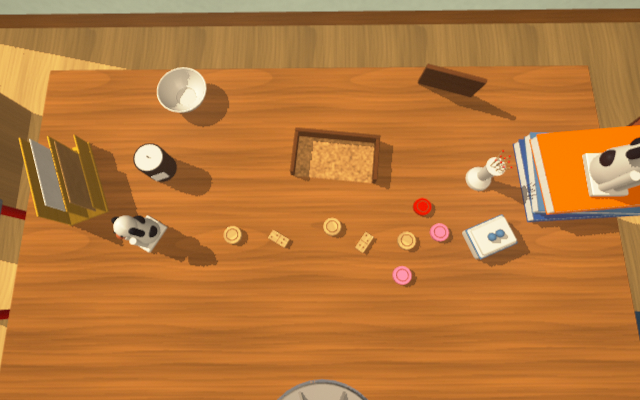

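View pics/side0.png

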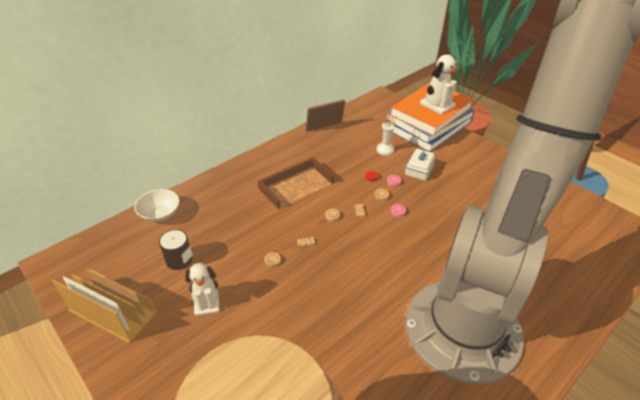

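The top view shows the discs that could be taken for pieces: pale wood at (232,235), (332,227) and (407,241), pink at (439,232) and (402,275), red at (422,207). By the description I choose the three pale ones. The dominoes are at (279,239) and (365,242), and the tray spans about (292-380, 130-185).

```bash
cat > h.py <<'E'
from station import read_state, optics, arm
import numpy as np, cv2
from scipy.spatial.transform import Rotation as R
def ray(name,uv,z,p=None):
    p=p or optics.camera_params(name)
    f=200/np.tan(np.radians(p["fovy"]/2)); uv=np.atleast_2d(uv).astype(float)
    d=np.c_[(uv[:,0]-p["cx"])/f,(uv[:,1]-p["cy"])/f,np.ones(len(uv))]
    d=R.from_euler("xyz",p["rotation"],degrees=True).apply(d)
    o=np.array(p["origin"]); return (o+d*((z-o[2])/d[:,2])[:,None])[:,:2]*1000
def pale(im,box):
    x0,y0,x1,y1=box; h=cv2.cvtColor(im,cv2.COLOR_RGB2HSV)
    r,g,b=[im[:,:,i].astype(int) for i in range(3)]
    m=((r>170)&(g>130)&(b>60)).astype(np.uint8)
    k=np.zeros_like(m);k[y0:y1,x0:x1]=1; m=cv2.morphologyEx(m*k,cv2.MORPH_CLOSE,np.ones((5,5),np.uint8))
    cs,_=cv2.findContours(m,cv2.RETR_EXTERNAL,cv2.CHAIN_APPROX_NONE)
    return [c for c in cs if cv2.contourArea(c)>60]
E
python3 - <<'E'
from h import *
im=optics.snapshot("top")
for c in pale(im,(205,195,460,290)):
    r=cv2.minAreaRect(c); print(np.round(r[0],1),np.round(r[1],1),round(r[2]),cv2.contourArea(c),ray("top",r[0],.012).round(0), ray("top",cv2.boxPoints(r),.01).round(0).tolist())
cv2.imwrite("pics/crop.png",cv2.resize(im[115:290,205:465,::-1],None,fx=3,fy=3,interpolation=cv2.INTER_CUBIC))
print(ray("top",[[145,240],[478,185],[490,240]],0.0).round())
E
```

```text
[401.5 274.5] [17. 17.] 90 231.5 [[ 380. -197.]] [[400.0, -178.0], [400.0, -219.0], [359.0, -217.0], [360.0, -176.0]]
[406. 240.] [18. 18.] 90 251.5 [[ 463. -213.]] [[486.0, -192.0], [485.0, -237.0], [441.0, -234.0], [441.0, -190.0]]
[363.7 241.8] [10.3 20. ] 34 182.5 [[ 459. -109.]] [[447.0, -84.0], [487.0, -113.0], [473.0, -134.0], [432.0, -105.0]]
[278.  238.2] [19.6 10.4] 30 179.5 [[470. 102.]] [[472.0, 130.0], [494.0, 117.0], [469.0, 75.0], [447.0, 88.0]]
[231.5 234.5] [17. 17.] 90 237.5 [[481. 218.]] [[502.0, 240.0], [502.0, 198.0], [460.0, 196.0], [460.0, 238.0]]
[439.5 231.5] [17.  15.6] 45 212.0 [[ 483. -297.]] [[485.0, -269.0], [512.0, -299.0], [482.0, -326.0], [455.0, -297.0]]
[331.6 225.8] [17.  17.9] 27 232.0 [[500. -30.]] [[490.0, -1.0], [530.0, -22.0], [511.0, -60.0], [471.0, -39.0]]
[[ 470.  436.]
 [ 605. -410.]
 [ 462. -425.]]
```

View pics/crop.png

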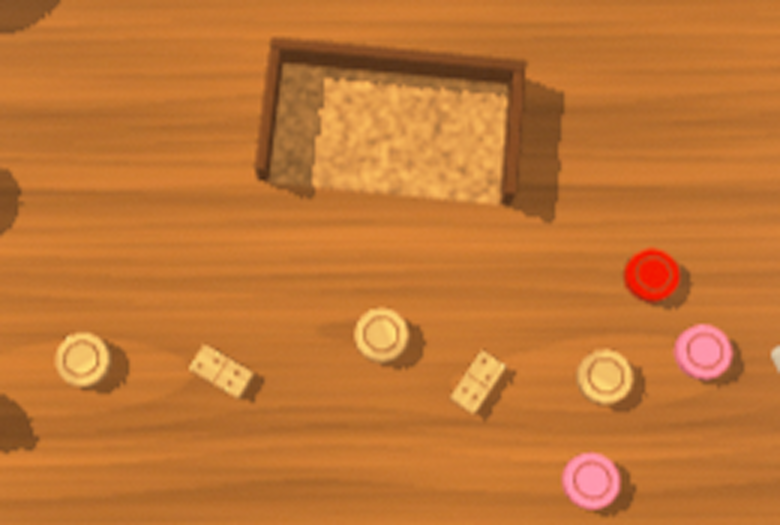

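The crop confirms it: the three pale ringed discs at crop (83,360), (382,335) and (606,377) are the pieces, and the pink and red ones are look-alikes. The tray's inner mouth corners are at about crop (270,183) and (503,203).

Run:
```python
from h import *
c=lambda a:np.array(a)/3+[205,115]
back=ray("top",c([[273,39],[525,63]]),.035); fr=ray("top",c([[259,177],[516,203]]),.035); mo=ray("top",c([[270,183],[503,203]]),0)
print(back.round(),fr.round(),mo.round())
d=back[1]-back[0]; print("yaw back",np.degrees(np.arctan2(d[0],-d[1]))*-1,np.linalg.norm(d)); d=fr[1]-fr[0];print(np.degrees(np.arctan2(d[0],-d[1]))*-1,np.linalg.norm(d))
ctr=(back.mean(0)+fr.mean(0))/2; print(ctr)
print(ray("side",[[384,193]],.012).round(), "C in side guess"); print(ray("side",[[333,214],[273,258],[382,194]],.012).round())
```

```text
[[ 752.   58.]
 [ 728. -157.]] [[ 628.   69.]
 [ 604. -144.]] [[ 634.   62.]
 [ 614. -139.]]
yaw back 6.4201780601371725 216.5331353550792
6.582107328825465 214.63267981305523
[677.81680783 -43.75720541]
[[ 459. -218.]] C in side guess
[[ 497.  -29.]
 [ 481.  216.]
 [ 460. -210.]]
```

apply_moves:
  deltas:
    - {"dp": [20, 32, 0], "spin": 0.06}
    - {"dp": [40, 64, 0], "spin": 0.12}
    - {"dp": [60, 96, 0], "spin": 0.18}
    - {"dp": [80, 128, 0], "spin": 0.24}
    - {"dp": [100, 160, 0], "spin": 0.3}
  jaw: 0.3

```text
t: 0.57
tool_pos: [0.2647, -0.493, 0.2311]
tool_rot: [-180.0, 0.0, 31.4]
contact_force: [1.1, -1.0, 0.2]
finger_gap: 0.0264
grasp_force: 0.0
```

apply_moves:
  deltas:
    - {"dp": [20, 30, 0], "spin": 0.06}
    - {"dp": [40, 60, 0], "spin": 0.12}
    - {"dp": [60, 90, 0], "spin": 0.18}
    - {"dp": [80, 120, 0], "spin": 0.24}
    - {"dp": [100, 150, 0], "spin": 0.3}

```text
t: 0.98
tool_pos: [0.3647, -0.3431, 0.2313]
tool_rot: [180.0, 0.0, 48.6]
contact_force: [1.2, -0.7, 0.5]
finger_gap: 0.0256
grasp_force: 0.0
```

apply_moves:
  deltas:
    - {"dp": [20, 25, -10], "spin": 0.03}
    - {"dp": [40, 50, -30], "spin": 0.06}
    - {"dp": [60, 75, -60], "spin": 0.09}
    - {"dp": [73, 97, -90], "spin": 0.09}
    - {"dp": [73, 97, -120], "spin": 0.09}

```text
t: 1.4
tool_pos: [0.4402, -0.2429, 0.1104]
tool_rot: [179.9, -0.1, 54.0]
contact_force: [1.0, -1.1, -0.6]
finger_gap: 0.0258
grasp_force: 0.0
```

apply_moves:
  deltas:
    - {"dp": [-2, -4, -25]}
    - {"dp": [-2, -4, -50]}
    - {"dp": [-2, -4, -70]}
    - {"dp": [-2, -4, -85]}
    - {"dp": [-2, -4, -92]}

```text
invalid input
```

apply_moves:
  deltas:
    - {"dp": [0, 0, -4]}
    - {"dp": [0, 0, -8]}
    - {"dp": [0, 0, -12]}
    - {"dp": [0, 0, -14]}
    - {"dp": [0, 0, -14]}

```text
invalid input
```

Run:
```python
from h import *
s=read_state(); print(s["tool_pos"],s["tool_rot"],s["contact_force"])
im=optics.snapshot("top"); a=im[195:300,340:480,::-1]
b=optics.snapshot("side")[120:260,320:500,::-1]
cv2.imwrite("pics/a1.png",np.hstack([cv2.resize(a,(560,420)) [:, :400],cv2.resize(b,(540,420))[:, :400]]))
```

```text
[ 0.44020632 -0.24292808  0.11043624] [ 1.79932010e+02 -1.37866145e-01  5.39504098e+01] [ 1.03382832 -1.06955683 -0.56615611]
```

View pics/a1.png

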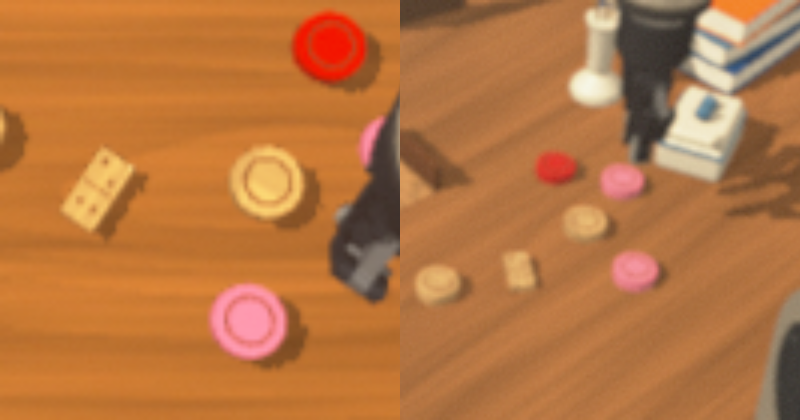

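The picture (top crop left, side crop right) shows the gripper still high, because the rows need "spin". Nothing has been touched, and piece C lies clear at crop (268,182).

apply_moves:
  deltas:
    - {"dp": [-2, -4, -25], "spin": 0}
    - {"dp": [-2, -4, -50], "spin": 0}
    - {"dp": [-2, -4, -70], "spin": 0}
    - {"dp": [-2, -4, -85], "spin": 0}
    - {"dp": [-2, -4, -92], "spin": 0}

```text
t: 1.92
tool_pos: [0.4346, -0.2528, 0.019]
tool_rot: [-180.0, 0.0, 53.5]
contact_force: [-0.6, 0.6, -0.7]
finger_gap: 0.0257
grasp_force: 0.0
```

apply_moves:
  deltas:
    - {"dp": [0, 0, -4], "spin": 0}
    - {"dp": [0, 0, -8], "spin": 0}
    - {"dp": [0, 0, -12], "spin": 0}
    - {"dp": [0, 0, -14], "spin": 0}
    - {"dp": [0, 0, -14], "spin": 0}

```text
t: 2.33
tool_pos: [0.4353, -0.2518, 0.0055]
tool_rot: [180.0, 0.0, 53.6]
contact_force: [-0.1, 0.4, 0.9]
finger_gap: 0.0259
grasp_force: 0.0
```

Run:
```python
from h import *
s=read_state(); print(s["tool_pos"],s["tool_rot"],s["contact_force"])
im=optics.snapshot("top"); a=im[195:300,340:480,::-1]
b=optics.snapshot("side")[120:260,320:500,::-1]
cv2.imwrite("pics/a2.png",np.hstack([cv2.resize(a,(560,420)) [:, :400],cv2.resize(b,(540,420))[:, :400]]))
```

```text
[ 0.43531393 -0.25184622  0.00550374] [1.79984613e+02 5.47956001e-04 5.36057039e+01] [-0.08720778  0.35746479  0.93431447]
```

View pics/a2.png

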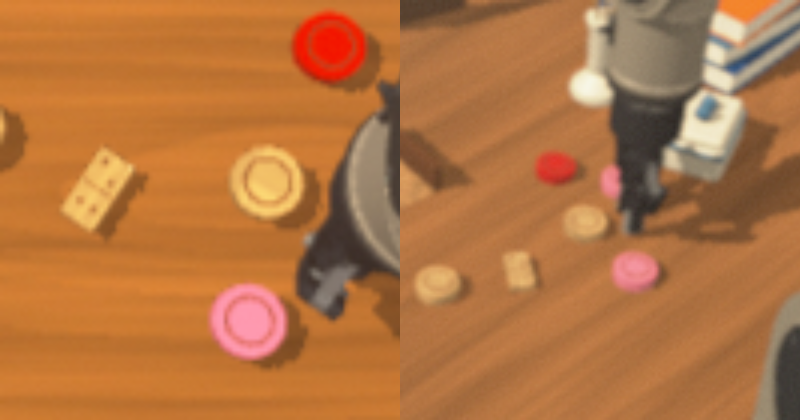

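The picture shows the fingertips down behind piece C, the disc centred ahead of them at crop (268,182), and both pink discs clear.

apply_moves:
  deltas:
    - {"dp": [6, 8, 0], "spin": 0}
    - {"dp": [13, 18, 0], "spin": 0}
    - {"dp": [21, 29, 0], "spin": 0}
    - {"dp": [28, 39, 0], "spin": 0}
    - {"dp": [36, 50, 0], "spin": 0}

```text
t: 2.85
tool_pos: [0.4722, -0.2002, 0.0054]
tool_rot: [180.0, -0.0, 53.7]
contact_force: [-0.1, -1.2, -1.2]
finger_gap: 0.0258
grasp_force: 0.1
```

apply_moves:
  deltas:
    - {"dp": [7, 10, 0], "spin": 0}
    - {"dp": [14, 20, 0], "spin": 0}
    - {"dp": [22, 30, 0], "spin": 0}
    - {"dp": [29, 40, 0], "spin": 0}
    - {"dp": [36, 50, 0], "spin": 0}

```text
t: 3.27
tool_pos: [0.508, -0.1506, 0.0053]
tool_rot: [-180.0, -0.0, 53.6]
contact_force: [-0.2, -0.3, -0.4]
finger_gap: 0.0256
grasp_force: 0.2
```

apply_moves:
  deltas:
    - {"dp": [7, 10, 0], "spin": 0}
    - {"dp": [14, 20, 0], "spin": 0}
    - {"dp": [22, 30, 0], "spin": 0}
    - {"dp": [30, 41, 0], "spin": 0}
    - {"dp": [36, 50, 0], "spin": 0}

```text
t: 3.68
tool_pos: [0.5443, -0.1002, 0.0053]
tool_rot: [180.0, -0.0, 53.6]
contact_force: [-0.4, 0.6, 0.0]
finger_gap: 0.0259
grasp_force: 0.1
```

apply_moves:
  deltas:
    - {"dp": [-5, -7, 0], "spin": 0}
    - {"dp": [-14, -20, 10], "spin": 0}
    - {"dp": [-21, -22, 35], "spin": -0.1}
    - {"dp": [-27, -10, 65], "spin": -0.2}
    - {"dp": [-29, 10, 75], "spin": -0.3}

```text
t: 4.1
tool_pos: [0.5146, -0.0936, 0.0832]
tool_rot: [179.9, -0.1, 35.9]
contact_force: [0.3, 0.3, 0.8]
finger_gap: 0.0258
grasp_force: 0.0
```

Run:
```python
from h import *
s=read_state(); print(s["tool_pos"],s["tool_rot"],s["contact_force"])
for n,box in(("top",(205,190,460,260)),("side",(240,180,400,270))):
    im=optics.snapshot(n); cv2.imwrite(f"pics/b{n}.png",im[100:300,200:500,::-1])
    for c in pale(im,box):
        r=cv2.minAreaRect(c); print(n,np.round(r[0],1),np.round(r[1],1),ray(n,r[0],.012).round(0))
a=[cv2.resize(cv2.imread(f"pics/b{n}.png"),(400,267)) for n in("top","side")]; cv2.imwrite("pics/b.png",cv2.resize(np.hstack(a),None,fx=1,fy=1))
```

```text
[ 0.51459151 -0.09360047  0.08322632] [ 1.79883695e+02 -8.76031150e-02  3.59060676e+01] [0.33057096 0.320612   0.83587119]
top [363.3 242.2] [10.3 18.9] [[ 458. -108.]]
top [278.  238.2] [19.6 10.4] [[470. 102.]]
top [231.8 234.3] [17.  17.7] [[481. 217.]]
top [331.5 226. ] [18. 17.] [[499. -30.]]
top [344.2 202.3] [15.8  7.1] [[560. -63.]]
top [405.5 224.5] [69. 93.] [[ 502. -214.]]
side [271.1 258.2] [13.9 17. ] [[484. 220.]]
side [305.3 240.8] [ 7.9 17.3] [[470. 107.]]
side [332.  214.5] [13. 14.] [[498. -25.]]
side [395.  209.5] [9. 8.] [[ 385. -186.]]
side [359.  209.7] [13.1  9.2] [[ 458. -102.]]
side [304.5 191.5] [23. 61.] [[633. -32.]]
```

View pics/b.png

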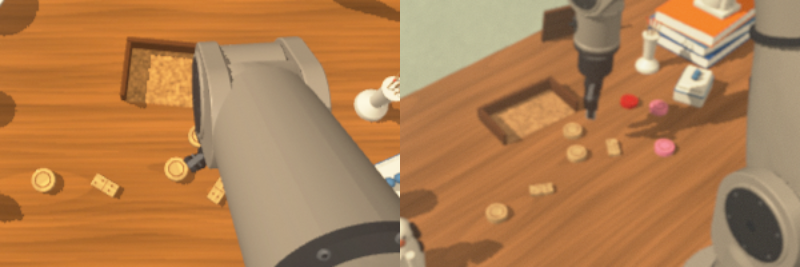

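The side view shows C at about (571,130) in the picture, just beyond B at (577,153). Both lie in front of the mouth, and the dominoes have not moved.

Run:
```python
from h import *
im=optics.snapshot("side")
for c in pale(im,(318,188,340,206)):
    r=cv2.minAreaRect(c); print(r[0],r[1],cv2.boundingRect(c),ray("side",r[0],.012).round(0))
```

```text
(326.5, 195.5) (15.0, 17.0) (318, 188, 18, 16) [[572. -72.]]
```

apply_moves:
  deltas:
    - {"dp": [6, 3, 0], "spin": -0.12}
    - {"dp": [12, 7, 0], "spin": -0.24}
    - {"dp": [12, 7, 0], "spin": -0.37}
    - {"dp": [12, 7, -25], "spin": -0.37}
    - {"dp": [12, 7, -50], "spin": -0.37}

```text
t: 4.67
tool_pos: [0.5272, -0.0853, 0.0299]
tool_rot: [179.9, -0.1, 15.3]
contact_force: [1.0, 0.4, -0.3]
finger_gap: 0.025
grasp_force: 0.0
```

apply_moves:
  deltas:
    - {"dp": [0, 0, -10], "spin": 0}
    - {"dp": [0, 0, -18], "spin": 0}
    - {"dp": [0, 0, -23], "spin": 0}
    - {"dp": [0, 0, -25], "spin": 0}
    - {"dp": [0, 0, -25], "spin": 0}

```text
t: 5.08
tool_pos: [0.5264, -0.0848, 0.0054]
tool_rot: [-180.0, -0.0, 15.2]
contact_force: [-0.1, 0.6, 0.4]
finger_gap: 0.0258
grasp_force: 0.0
```

apply_moves:
  deltas:
    - {"dp": [7, 2, 0], "spin": 0}
    - {"dp": [13, 4, 0], "spin": -0.04}
    - {"dp": [20, 6, 0], "spin": -0.09}
    - {"dp": [28, 7.5, 0], "spin": -0.13}
    - {"dp": [35, 9, 0], "spin": -0.175}

```text
t: 5.5
tool_pos: [0.5628, -0.0754, 0.0063]
tool_rot: [180.0, -0.1, 5.1]
contact_force: [-0.2, 0.4, -0.9]
finger_gap: 0.0255
grasp_force: 0.0
```

apply_moves:
  deltas:
    - {"dp": [8, 0.5, 0], "spin": -0.04}
    - {"dp": [15, 1, 0], "spin": -0.09}
    - {"dp": [23, 1, 0], "spin": -0.14}
    - {"dp": [32, 1, 0], "spin": -0.19}
    - {"dp": [42, 0, 0], "spin": -0.19}

```text
t: 5.92
tool_pos: [0.6045, -0.0752, 0.0062]
tool_rot: [-180.0, -0.1, -5.8]
contact_force: [-1.0, -0.2, 0.9]
finger_gap: 0.0253
grasp_force: 0.1
```

apply_moves:
  deltas:
    - {"dp": [10, -3, 0], "spin": 0}
    - {"dp": [20, -6, 0], "spin": 0}
    - {"dp": [30, -9, 0], "spin": 0}
    - {"dp": [38, -11, 0], "spin": 0}
    - {"dp": [42, -12, 0], "spin": 0}

```text
t: 6.33
tool_pos: [0.6465, -0.0884, 0.0053]
tool_rot: [-180.0, -0.0, -5.7]
contact_force: [0.2, -0.7, -0.3]
finger_gap: 0.0256
grasp_force: 0.2
```

apply_moves:
  deltas:
    - {"dp": [-8, 1, 0], "spin": 0}
    - {"dp": [-25, 3, 0], "spin": 0}
    - {"dp": [-50, 6, 20], "spin": 0}
    - {"dp": [-75, 12, 50], "spin": 0}
    - {"dp": [-100, 25, 75], "spin": 0}

```text
t: 6.75
tool_pos: [0.5429, -0.0638, 0.0807]
tool_rot: [180.0, 0.1, -5.8]
contact_force: [0.7, -0.2, 1.7]
finger_gap: 0.0258
grasp_force: 0.0
```

apply_moves:
  deltas:
    - {"dp": [-25, 10, 0], "spin": 0}
    - {"dp": [-50, 20, 0], "spin": 0}
    - {"dp": [-75, 30, 0], "spin": 0}
    - {"dp": [-90, 36, 0], "spin": 0}
    - {"dp": [-90, 36, 0], "spin": 0}

```text
t: 7.17
tool_pos: [0.4514, -0.0258, 0.0802]
tool_rot: [180.0, 0.1, -5.6]
contact_force: [0.0, -0.3, -0.2]
finger_gap: 0.0254
grasp_force: 0.0
```

Run:
```python
from h import *
s=read_state(); print(s["tool_pos"],s["tool_rot"],s["contact_force"])
for n,box in(("top",(205,190,460,260)),("side",(240,180,400,270))):
    im=optics.snapshot(n); cv2.imwrite(f"pics/b{n}.png",im[100:300,200:500,::-1])
    for c in pale(im,box):
        r=cv2.minAreaRect(c); print(n,np.round(r[0],1),np.round(r[1],1),ray(n,r[0],.012).round(0))
a=[cv2.resize(cv2.imread(f"pics/b{n}.png"),(400,267)) for n in("top","side")]; cv2.imwrite("pics/c.png",np.hstack(a))
```

```text
[ 0.45140518 -0.02582278  0.08022569] [ 1.79994359e+02  1.17230592e-01 -5.60010396e+00] [ 0.01358078 -0.34930716 -0.19844072]
top [278.1 238.2] [19.6 10.5] [[470. 102.]]
top [231.8 234.3] [17.  17.7] [[481. 217.]]
top [439.5 231.5] [17.  15.6] [[ 483. -297.]]
top [381.6 206.7] [39.  16.1] [[ 547. -157.]]
top [322.9 224.5] [70.5 50.2] [[504.  -9.]]
side [272. 259.] [14. 16.] [[480. 220.]]
side [305.5 241. ] [ 8. 17.] [[469. 107.]]
side [331.7 213.4] [12.1 16.1] [[502. -28.]]
side [359.  209.6] [13.3  9.2] [[ 458. -103.]]
side [301.7 185. ] [22.8 51.2] [[663. -46.]]
```

View pics/c.png

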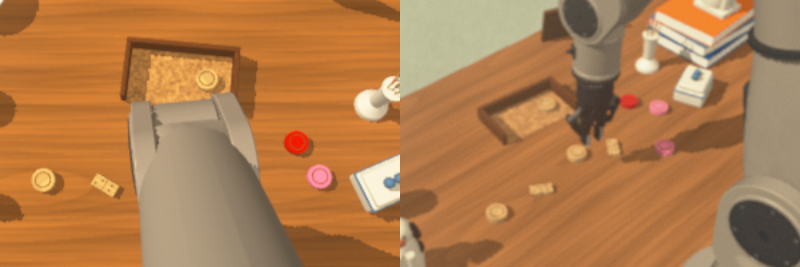

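C is in the tray, at picture (206,79). B is untouched in front of the fingers.

apply_moves:
  deltas:
    - {"dp": [0, 0, -25], "spin": 0}
    - {"dp": [0, 0, -45], "spin": 0}
    - {"dp": [0, 0, -60], "spin": 0}
    - {"dp": [0, 0, -70], "spin": 0}
    - {"dp": [0, 0, -75], "spin": 0}

```text
t: 7.68
tool_pos: [0.4551, -0.027, 0.004]
tool_rot: [180.0, 0.1, -5.7]
contact_force: [-0.5, -0.9, 0.4]
finger_gap: 0.0255
grasp_force: 0.0
```

apply_moves:
  deltas:
    - {"dp": [8, -0.5, 0], "spin": 0}
    - {"dp": [18, -1, 0], "spin": 0}
    - {"dp": [28, -1.5, 0], "spin": 0}
    - {"dp": [39, -2, 0], "spin": 0}
    - {"dp": [50, -2.5, 0], "spin": 0}

```text
t: 8.1
tool_pos: [0.5072, -0.0293, 0.006]
tool_rot: [-180.0, -0.1, -5.7]
contact_force: [-0.8, -0.0, 0.2]
finger_gap: 0.0255
grasp_force: 0.1
```

apply_moves:
  deltas:
    - {"dp": [12, -0.5, 0], "spin": 0}
    - {"dp": [24, -1, 0], "spin": 0}
    - {"dp": [36, -1.5, 0], "spin": 0}
    - {"dp": [48, -2, 0], "spin": 0}
    - {"dp": [60, -2.5, 0], "spin": 0}

```text
t: 8.52
tool_pos: [0.5669, -0.0318, 0.0057]
tool_rot: [-180.0, -0.0, -5.7]
contact_force: [-0.4, -0.6, 0.0]
finger_gap: 0.0256
grasp_force: 0.2
```

apply_moves:
  deltas:
    - {"dp": [12, -0.5, 0], "spin": 0}
    - {"dp": [24, -1, 0], "spin": 0}
    - {"dp": [36, -1.5, 0], "spin": 0}
    - {"dp": [48, -2, 0], "spin": 0}
    - {"dp": [59, -2.5, 0], "spin": 0}

```text
t: 8.93
tool_pos: [0.6259, -0.0343, 0.0057]
tool_rot: [-180.0, -0.0, -5.7]
contact_force: [-0.7, -0.0, -0.2]
finger_gap: 0.0254
grasp_force: 0.2
```

apply_moves:
  deltas:
    - {"dp": [10, -0.5, 0], "spin": 0}
    - {"dp": [20, -1, 0], "spin": 0}
    - {"dp": [28, -1.5, 0], "spin": 0}
    - {"dp": [32, -1.5, 0], "spin": 0}
    - {"dp": [32, -1.5, 0], "spin": 0}

```text
t: 9.35
tool_pos: [0.657, -0.0356, 0.0052]
tool_rot: [-180.0, -0.0, -5.7]
contact_force: [-0.5, 0.6, 0.3]
finger_gap: 0.0256
grasp_force: 0.0
```

apply_moves:
  deltas:
    - {"dp": [-8, 1, 0], "spin": 0}
    - {"dp": [-25, 3, 0], "spin": 0}
    - {"dp": [-50, 12, 20], "spin": -0.1}
    - {"dp": [-75, 35, 40], "spin": -0.2}
    - {"dp": [-90, 65, 60], "spin": -0.3}

```text
t: 9.77
tool_pos: [0.5622, 0.0273, 0.0653]
tool_rot: [179.9, 0.1, -23.4]
contact_force: [1.7, 0.2, 1.2]
finger_gap: 0.0257
grasp_force: 0.0
```

B is in. For A, the last joint would near its range, so I turn the fork a half turn round (yaw 122°, equivalent to -58°).

apply_moves:
  deltas:
    - {"dp": [-10, 15, 10], "spin": 0.12}
    - {"dp": [-20, 30, 20], "spin": 0.24}
    - {"dp": [-30, 45, 20], "spin": 0.36}
    - {"dp": [-40, 60, 20], "spin": 0.48}
    - {"dp": [-50, 75, 20], "spin": 0.6}

```text
t: 10.18
tool_pos: [0.5146, 0.1048, 0.0856]
tool_rot: [180.0, -0.0, 11.9]
contact_force: [0.5, -0.2, 0.1]
finger_gap: 0.0257
grasp_force: 0.0
```

apply_moves:
  deltas:
    - {"dp": [-5, 15, 0], "spin": 0.12}
    - {"dp": [-10, 30, 0], "spin": 0.24}
    - {"dp": [-20, 50, 0], "spin": 0.36}
    - {"dp": [-25, 65, 0], "spin": 0.48}
    - {"dp": [-30, 80, 0], "spin": 0.6}

```text
t: 10.6
tool_pos: [0.4845, 0.1847, 0.0853]
tool_rot: [180.0, 0.0, 46.3]
contact_force: [-0.7, 0.6, 0.2]
finger_gap: 0.0255
grasp_force: 0.0
```

apply_moves:
  deltas:
    - {"dp": [-5, 15, 0], "spin": 0.12}
    - {"dp": [-10, 30, 0], "spin": 0.24}
    - {"dp": [-15, 45, 0], "spin": 0.36}
    - {"dp": [-20, 60, 0], "spin": 0.48}
    - {"dp": [-25, 74, 0], "spin": 0.6}

```text
t: 11.02
tool_pos: [0.4598, 0.2585, 0.0853]
tool_rot: [180.0, 0.0, 80.6]
contact_force: [0.2, 0.6, -0.3]
finger_gap: 0.0255
grasp_force: 0.0
```

apply_moves:
  deltas:
    - {"dp": [0, 0, 0], "spin": 0.12}
    - {"dp": [0, 0, 0], "spin": 0.24}
    - {"dp": [0, 0, 0], "spin": 0.36}
    - {"dp": [0, 0, 0], "spin": 0.48}
    - {"dp": [0, 0, 0], "spin": 0.6}

```text
t: 11.43
tool_pos: [0.4601, 0.2576, 0.0852]
tool_rot: [-180.0, 0.0, 115.0]
contact_force: [0.8, -0.7, -0.6]
finger_gap: 0.0253
grasp_force: 0.0
```

Run:
```python
from h import *
s=read_state(); print(s["tool_pos"],s["tool_rot"],s["joint_positions"].round(1))
```

```text
[0.46013445 0.25763676 0.08520536] [-1.79970958e+02  4.13808703e-02  1.15006789e+02] [-10.3  24.5 -31.4 116.5  18.2  43.8 -27.7]
```

apply_moves:
  deltas:
    - {"dp": [-3, -1, -25], "spin": 0.06}
    - {"dp": [-3, -1, -45], "spin": 0.122}
    - {"dp": [-3, -1, -63], "spin": 0.122}
    - {"dp": [-3, -1, -75], "spin": 0.122}
    - {"dp": [-3, -1, -80], "spin": 0.122}

```text
t: 11.85
tool_pos: [0.4568, 0.2564, 0.0038]
tool_rot: [-179.9, 0.0, 121.6]
contact_force: [0.6, 0.0, -0.4]
finger_gap: 0.0259
grasp_force: 0.0
```

apply_moves:
  deltas:
    - {"dp": [4, -6, 0], "spin": 0}
    - {"dp": [10, -16, 0], "spin": 0}
    - {"dp": [16, -26, 0], "spin": 0}
    - {"dp": [22, -36, 0], "spin": 0}
    - {"dp": [29, -46, 0], "spin": 0}

```text
t: 12.27
tool_pos: [0.4884, 0.2097, 0.006]
tool_rot: [180.0, 0.0, 121.6]
contact_force: [-0.1, -0.2, 1.3]
finger_gap: 0.0254
grasp_force: 0.1
```

apply_moves:
  deltas:
    - {"dp": [6, -10, 0], "spin": 0}
    - {"dp": [13, -20, 0], "spin": 0}
    - {"dp": [19, -30, 0], "spin": 0}
    - {"dp": [25, -40, 0], "spin": 0}
    - {"dp": [32, -51, 0], "spin": 0}

```text
t: 12.68
tool_pos: [0.5197, 0.1594, 0.0053]
tool_rot: [-180.0, -0.0, 121.6]
contact_force: [-1.1, 0.1, -0.0]
finger_gap: 0.0254
grasp_force: 0.2
```

apply_moves:
  deltas:
    - {"dp": [6, -10, 0], "spin": 0}
    - {"dp": [13, -20, 0], "spin": 0}
    - {"dp": [19, -30, 0], "spin": 0}
    - {"dp": [25, -40, 0], "spin": 0}
    - {"dp": [32, -51, 0], "spin": 0}

```text
t: 13.1
tool_pos: [0.5516, 0.1085, 0.0053]
tool_rot: [-180.0, -0.0, 121.6]
contact_force: [-0.1, -0.9, 0.0]
finger_gap: 0.0254
grasp_force: 0.2
```

apply_moves:
  deltas:
    - {"dp": [6, -10, 0], "spin": 0}
    - {"dp": [13, -20, 0], "spin": 0}
    - {"dp": [19, -30, 0], "spin": 0}
    - {"dp": [25, -40, 0], "spin": 0}
    - {"dp": [32, -51, 0], "spin": 0}

```text
t: 13.52
tool_pos: [0.5837, 0.0575, 0.0053]
tool_rot: [-180.0, -0.0, 121.6]
contact_force: [0.3, 0.5, 0.5]
finger_gap: 0.0257
grasp_force: 0.2
```

apply_moves:
  deltas:
    - {"dp": [-4, 6, 0], "spin": 0}
    - {"dp": [-13, 20, 0], "spin": 0}
    - {"dp": [-22, 30, 20], "spin": 0.1}
    - {"dp": [-35, 30, 45], "spin": 0.2}
    - {"dp": [-50, 20, 70], "spin": 0.3}

```text
t: 13.93
tool_pos: [0.5327, 0.0807, 0.0759]
tool_rot: [180.0, -0.1, 139.3]
contact_force: [0.1, -0.9, 0.4]
finger_gap: 0.0254
grasp_force: 0.0
```

Run:
```python
from h import *
s=read_state(); print(s["tool_pos"],s["tool_rot"])
for n,box in(("top",(205,190,460,260)),("side",(240,180,400,270))):
    im=optics.snapshot(n); cv2.imwrite(f"pics/b{n}.png",im[100:300,200:500,::-1])
    for c in pale(im,box):
        r=cv2.minAreaRect(c); print(n,np.round(r[0],1),np.round(r[1],1),ray(n,r[0],.012).round(0))
a=[cv2.resize(cv2.imread(f"pics/b{n}.png"),(400,267)) for n in("top","side")]; cv2.imwrite("pics/d.png",np.hstack(a))
```

```text
[0.5326965  0.08070817 0.07586264] [ 1.79977502e+02 -7.42225085e-02  1.39299579e+02]
top [369.5 243. ] [51. 32.] [[ 456. -123.]]
top [303.  224.5] [ 69. 124.] [[504.  41.]]
side [305.1 241.3] [ 8.5 18. ] [[469. 108.]]
side [297.6 203.2] [12.1 22.7] [[606.  21.]]
```

View pics/d.png

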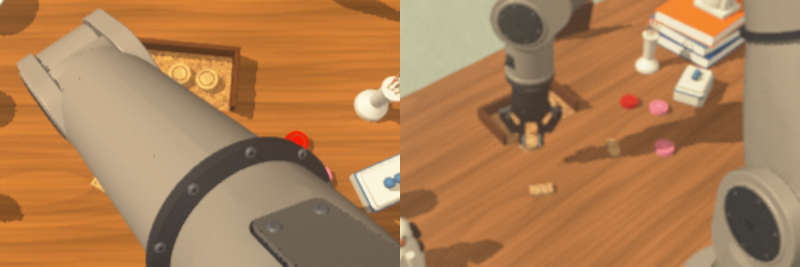

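Pieces B and C lie in the tray at picture (180,74) and (206,79). A sits in front of the mouth under the gripper, where it was planned to be, about (599,33) mm.

apply_moves:
  deltas:
    - {"dp": [5, -8, 0], "spin": 0.11}
    - {"dp": [10, -18, 0], "spin": 0.22}
    - {"dp": [16, -30, 0], "spin": 0.33}
    - {"dp": [22, -40, 0], "spin": 0.44}
    - {"dp": [22, -40, -10], "spin": 0.535}

```text
t: 14.45
tool_pos: [0.5574, 0.0358, 0.0661]
tool_rot: [-180.0, 0.1, 169.6]
contact_force: [0.0, 0.1, -0.7]
finger_gap: 0.0257
grasp_force: 0.0
```

apply_moves:
  deltas:
    - {"dp": [0, 0, -18], "spin": 0}
    - {"dp": [0, 0, -36], "spin": 0}
    - {"dp": [0, 0, -50], "spin": 0}
    - {"dp": [0, 0, -58], "spin": 0}
    - {"dp": [0, 0, -60], "spin": 0}

```text
t: 14.87
tool_pos: [0.5545, 0.0383, 0.0038]
tool_rot: [-180.0, -0.1, 169.5]
contact_force: [0.3, 0.4, -0.2]
finger_gap: 0.0255
grasp_force: 0.0
```

apply_moves:
  deltas:
    - {"dp": [7, -1.5, 0], "spin": 0}
    - {"dp": [17, -4, 0], "spin": 0}
    - {"dp": [28, -6, 0], "spin": 0}
    - {"dp": [39, -9, 0], "spin": 0}
    - {"dp": [50, -11, 0], "spin": 0}

```text
t: 15.28
tool_pos: [0.6074, 0.0266, 0.0061]
tool_rot: [180.0, 0.1, 169.4]
contact_force: [0.6, -0.4, -0.1]
finger_gap: 0.0256
grasp_force: 0.1
```

apply_moves:
  deltas:
    - {"dp": [12, -3, 0], "spin": 0}
    - {"dp": [24, -5, 0], "spin": 0}
    - {"dp": [36, -8, 0], "spin": 0}
    - {"dp": [45, -10, 0], "spin": 0}
    - {"dp": [50, -11, 0], "spin": 0}

```text
t: 15.7
tool_pos: [0.6572, 0.0156, 0.0058]
tool_rot: [180.0, 0.1, 169.4]
contact_force: [-0.5, -0.1, 0.3]
finger_gap: 0.0252
grasp_force: 0.2
```

apply_moves:
  deltas:
    - {"dp": [-8, 2, 0], "spin": 0}
    - {"dp": [-25, 5, 0], "spin": 0}
    - {"dp": [-50, 10, 25], "spin": 0}
    - {"dp": [-75, 10, 55], "spin": 0}
    - {"dp": [-100, 10, 85], "spin": 0}

```text
t: 16.12
tool_pos: [0.553, 0.027, 0.0906]
tool_rot: [-180.0, -0.1, 169.5]
contact_force: [0.9, 0.2, 1.9]
finger_gap: 0.0255
grasp_force: 0.0
```

apply_moves:
  deltas:
    - {"dp": [-10, 0, 40], "spin": 0}
    - {"dp": [-30, 0, 75], "spin": 0}
    - {"dp": [-50, 0, 100], "spin": 0}
    - {"dp": [-60, 0, 110], "spin": 0}
    - {"dp": [-60, 0, 110], "spin": 0}

```text
t: 16.53
tool_pos: [0.4943, 0.0264, 0.2028]
tool_rot: [-179.9, 0.2, 169.5]
contact_force: [1.2, -0.0, -0.3]
finger_gap: 0.0258
grasp_force: 0.0
```

Run:
```python
from h import *
s=read_state(); print(s["tool_pos"],s["tool_rot"])
for n in("top","side"):
    im=optics.snapshot(n); cv2.imwrite(f"pics/b{n}.png",im[100:300,200:500,::-1])
a=[cv2.resize(cv2.imread(f"pics/b{n}.png"),(400,267)) for n in("top","side")]; cv2.imwrite("pics/e.png",np.hstack(a))
```

```text
[0.49426572 0.02637277 0.20284229] [-179.88200516    0.22112103  169.48576362]
```

View pics/e.png

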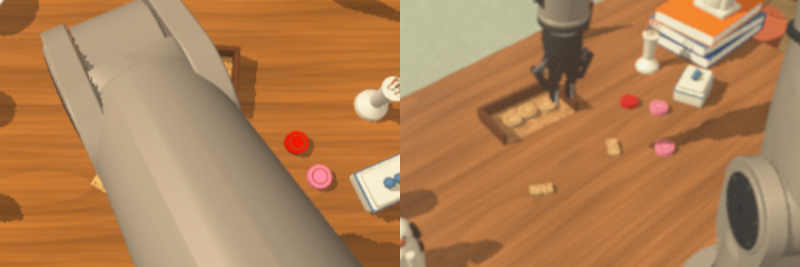

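The side view shows all three discs in a row inside the tray, at about (512,120), (531,109) and (547,102). The dominoes are at (541,188) and (613,147). I'll check the disc positions numerically.

Run:
```python
from h import *
P=ray("side",[[(u-400)*.75+200,v*.75+100] for u,v in((512,120),(531,109),(547,102))],.014)
t=np.radians(-6.3);Q=P-[675,-43]; print(P.round(),np.c_[Q@[np.cos(t),np.sin(t)],Q@[-np.sin(t),np.cos(t)]].round())
im=optics.snapshot("side")
for c in pale(im,(280,200,380,260)):
    r=cv2.minAreaRect(c); print(np.round(r[0],1),ray("side",r[0],.01).round(0))
print(read_state()["qvel"].round(2))
```

```text
[[680.  15.]
 [681. -46.]
 [675. -94.]] [[ -1.  58.]
 [  6.  -3.]
 [  6. -50.]]
[305.5 241. ] [[470. 105.]]
[359.  209.7] [[ 459. -104.]]
[-0.61  1.54  0.33 -0.16 -0.1  -0.03  0.12]
```

All three are well inside the limits, and the dominoes have not moved.

```bash
python3 -c "
from station import arm; print(arm.hand_in())"
```

```text
the job is handed in; nothing more can be done
None
```

I swept all three pale draughts pieces into the tray and handed the job in at about 17 s; the final images show them well inside the limits and both dominoes unmoved, with the ornaments and the pink and red look-alikes left alone (no verdict was returned).

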